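# Refit the control knob and hold it pressed

### The job

The power unit on the bench has lost its control knob. Pull wide open the drawer of the low plywood drawer unit, take out the bar-shaped pointer knob (not the round one), turn it so that the flat in its bore matches the flat of the D-shaft, and push it onto the shaft until it is fully home on the shoulder. Then press the knob down so that the sprung shaft sinks to its stop, as for a reset, and finish while still holding it pressed; leave the wagon on the drawer unit and the paint jar beside the power unit where they are.

Things in the scene. Friction and masses are not known exactly. Their poses are not given: they have to be found in the camera images.
- drawer_unit: low plywood drawer unit, 170 x 260 x 85 mm (x, y, z), fixed to the bench, with one drawer; origin at the centre of its underside; the drawer opens toward its -x side (roughly toward the robot). Its top is 85 mm above the bench
- drawer_unit_drawer0 (a joint): how far the drawer is pulled out, in m: 0 shut, 0.109 at its stop; takes about 2 N, stays where it is left, starts up to 15 mm open. Inside 125 x 218 mm; cork-lined floor 25 mm above the bench, side and back walls up to 63 mm, front panel up to 71 mm. The knobs lie 46 to 69 mm behind its front panel and ride along when it is pulled without jerks
- drawer_unit_drawer0_handle (a point): middle of the drawer's steel bar handle: a level round bar, 11 mm thick and 120 mm long along the drawer unit's y, its centre 35 mm off the drawer front (30 mm of clear gap behind it), 47 mm above the bench and 38 mm below the unit's top; same axes as the drawer unit
- pointer_knob: black knob, 40 g, upright in the drawer, nose away from the robot; origin: centre of its underside, mouth of the bore. Ribbed skirt 42 mm across, 10 mm high; on it a bar grip 22 mm wide, 10 to 32 mm up, from 21 mm behind the axis to a narrowing nose 27 mm ahead (+x). z up. Blind D-bore, 20 mm deep, 13.2 mm across, flat wall 2.1 mm from the axis on the nose side. 25 mm free beside the bar
- round_knob: a spare round knob of another unit, also in the drawer, not wanted: black plastic, 34 mm across and 22 mm high, no bar; origin at the centre of its underside. It and the pointer knob lie left and right in the drawer, either way round
- power_unit: grey metal power unit, 130 x 160 mm, 55 mm high, with a dark top plate, fixed to the bench; origin at the centre of its underside. The shaft rises from the round aluminium dial plate on its top, at (8, 26) mm in its axes; a toggle switch, a fuse cap and two binding posts, up to 18 mm tall, stand 65 mm or more from the shaft
- shaft_seat (a point): top of the round shoulder (19 mm across) at the foot of the upright D-shaft, on the shaft's axis, 67.5 mm above the bench when not pressed; the knob is home when its underside rests here. x axis: the direction in which the shaft's flat faces; the knob's nose must point the same way. It turns with the shaft
- shaft_tip (a point): tip of the D-shaft, on its axis, 16 mm above the shoulder. The steel shaft is 12 mm across, with one flat 1.5 mm from the axis over its whole length, and a 2 mm bevel at the tip; the fit in the knob has about 0.6 mm of play all round. It is held against turning by stiff friction (0.2 N m)
- shaft (a joint): how far the shaft is pushed in, in m: 0 at rest, 0.005 at its stop. A spring holds it up: it begins to sink at 4 N and meets its stop at 9 N; let go, it springs up again
- wagon: model wagon standing on the rear half of the drawer unit's top, 32 x 139 x 41 mm, origin under its middle; to be left alone
- jar: small paint jar, 30 mm across and 42 mm high, on the bench beside the power unit; origin at the centre of its underside; to be left alone

How it is judged:
By the outcome, as a careful person would: the job done as asked, in the order asked, and still so for the second after the job is handed in, while the arm keeps its last pose, push and grip.
It also fails if it takes over 64 s, if anything falls off the work surface, if the arm or the gripper's body presses on something with over 40 N, if the wrist force passes 120 N, or if a joint passes its speed limit or range.

### The arm

A 6-joint arm with a two-finger parallel gripper is mounted at the origin on a cart in front of the work surface, level with it; the furniture and walls round the work are solid. World frame = base frame: x ahead of the robot, y to its left, z up, the work surface at z = 0. Lengths are in mm, angles in rad, forces in N, time in s.
With the tool pointing down it reaches from about 275 to 750 mm from the base axis. Payload 10.2 kg.
Tool frame: the origin (TCP) lies midway between the tips of the shut fingers; the grasp point (between the pads) lies 19 mm behind it (ctrl.grasp_offset is the distance from the TCP to the grasp point, in mm); z points along the fingers, y is the line along which they close (so a half turn about z gives the same grasp; the last joint's range is limited). The gripper opens to 85 mm and grips with 20 to 120 N. Pads are 22 mm wide; open, the fingers measure 114 mm over their backs; the gripper's body (76 mm by 85 mm) begins 54 mm behind the grasp point. The pads swing forward as they close: fully open they stand 13 mm farther back than shut.
Start: joints at [-1.364, 0.313, 1.498, -0, 1.331, -0.223], TCP at [218.75, -477.263, 231.294] pointing down, gripper open.
Joint ranges: [-2.94, 2.94], [-0.97, 2.17], [0.19, 2.56], [-1.23, 4.37], [0.02, 3.11], [-2.88, 2.88]. Speed limits (rad/s): [2.39, 2.39, 3.01, 3.14, 3.14, 3.14].

### API

Orientations are given as a unit quaternion [x, y, z, w].
In Python, from rig import ctrl gives the robot as it stands.
- The arm moves only by the shell command python3 -m jog 'ROWS' [FORCE]. ROWS is JSON, a list of rows, each a list of 7 numbers: the turn, a rotation vector about the tool's x, y, z normalised to -1 to 1, where 1 is 60 degrees, then the shift along the tool's x, y, z normalised to -1 to 1, where 1 is 30 cm, then the opening, from -1 (shut) to 1 (fully open). A call has 1 to 12 rows; each row is the pose to reach, as a shift and turn from the pose commanded when the call began, along the tool's axes at that moment; what a row does not reach only later rows make up. A row lasts 1/10 s, in which the tool goes at most 50 mm and 8.59 degrees, less where a joint would pass 70% of its speed; a pose out of reach is approached as far as the arm can. A call with a number of a shift or a turn outside -1 to 1 is refused whole. A call with a gripper value outside its range is refused whole. The fingers move at their own pace and stop on an object; FORCE is the grip in N (left out, the last holds). Time passes only in rows, so rows that repeat a pose let the fingers close. It gives the time, the measured TCP pose, the force, the opening and the grip force at its end, in the units of the state.
- ctrl.sense(): the state, without advancing time (a new reading comes with each control period).
- ctrl.camera(name): name is "scene" or "top" or "wrist"; returns the picture (480x640x3 uint8, red, green, blue); there is no depth.
- ctrl.camera_params(name): a dict with "fx", "fy", "cx", "cy" (pixels), "world_to_cam" (4x4, takes a point from world to camera coordinates). Camera axes: x right, y down, z forward; pixel columns grow to the right and rows downward; lengths in mm; the calibration is good to about 2 mm. A picture is of the moment at which its call begins: read the wrist's pose just before it. camera_params takes no time and is no camera call; for the wrist camera it gives the pose at the moment of the call.
- ctrl.sign_off(): hands the job in; it is judged then, once.
The state is a dict: "clock": time; "joint_pos": joint angles; "qd": joint speeds; "joint_efforts": joint torques, N m; "tool_pos": TCP position; "tcp_rot": TCP orientation; "ft_force": force on the tool from outside, world axes, zero at the start; "wrist_torque": the same for the moment, N m; "gripper_width": opening from 0.0 (shut) to 1.0 (fully open); "grasp_force": force on a finger pad.
Only numpy, scipy, OpenCV 4.12 (cv2) and the standard library are available. Lean on these libraries where they do the work, as an engineer would, in place of code of your own. Each camera call takes 0.05 s, during which the arm holds its last target. There are 200 camera calls.

## Working session

There is one attempt and no reset: what is moved stays moved. The work goes in short steps, Python scripts to look and compute and a shell command to move; the robot and the scene stay as the last step left them, time stands still between calls to the robot, and variables do not carry over. Pictures are saved under pics/ and viewed, at most 10 in all, crops included, and the job is handed in when it is done.

```bash
ls; mkdir -p pics; cat > h.py <<'E'
import numpy as np, cv2, json
from rig import ctrl
from scipy.spatial.transform import Rotation as R
def snap(n,f):
    p=ctrl.camera_params(n); im=ctrl.camera(n)
    cv2.imwrite('pics/'+f,im[:,:,::-1]); json.dump({k:(np.array(v).tolist()) for k,v in p.items()},open('pics/'+f+'.json','w'))
    return im,p
def load(f):
    p=json.load(open('pics/'+f+'.json')); p['world_to_cam']=np.array(p['world_to_cam']); return p
def proj(p,X):
    c=(p['world_to_cam']@np.append(X,1))[:3]; return np.array([p['fx']*c[0]/c[2]+p['cx'],p['fy']*c[1]/c[2]+p['cy']])
def ray(p,u,v,z):
    T=np.array(p['world_to_cam']); d=T[:3,:3].T@np.array([(u-p['cx'])/p['fx'],(v-p['cy'])/p['fy'],1]); o=-T[:3,:3].T@T[:3,3]
    return o+d*(z-o[2])/d[2]
def crop(f,x0,y0,x1,y1,k,out):
    im=cv2.imread('pics/'+f)[y0:y1,x0:x1]; cv2.imwrite('pics/'+out,cv2.resize(im,None,fx=k,fy=k,interpolation=cv2.INTER_CUBIC))
def rel(pos,rot=None):
    "shift/turn numbers from present pose to TCP pos, R"
    s=ctrl.sense(); r=R.from_quat(s['tcp_rot']); d=r.inv().apply(np.array(pos)-np.array(s['tool_pos']))/300
    t=(r.inv()*rot).as_rotvec()/np.radians(60) if rot is not None else np.zeros(3)
    print('row',np.round(np.r_[t,d],4))
E
python3 - <<'E'
from h import *
for n in ('top','scene'):
    im,p=snap(n,n+'0.png'); print(n,p['fx'],p['world_to_cam'].round(3) if hasattr(p['world_to_cam'],'round') else p['world_to_cam'])
s=ctrl.sense(); print(s); print(R.from_quat(s['tcp_rot']).as_matrix().round(3))
a=cv2.imread('pics/top0.png');
E
```

```text
pics
top 604.0547937728124 [[ 1.100000e-02 -1.000000e+00  1.500000e-02  2.676300e+01]
 [-9.920000e-01 -1.300000e-02 -1.220000e-01  6.032120e+02]
 [ 1.220000e-01 -1.400000e-02 -9.920000e-01  1.118382e+03]
 [ 0.000000e+00  0.000000e+00  0.000000e+00  1.000000e+00]]
scene 621.0752858887658 [[-6.01000e-01 -7.99000e-01  1.10000e-02  3.83976e+02]
 [-6.22000e-01  4.59000e-01 -6.35000e-01  3.65183e+02]
 [ 5.03000e-01 -3.88000e-01 -7.72000e-01  9.27435e+02]
 [ 0.00000e+00  0.00000e+00  0.00000e+00  1.00000e+00]]
{'clock': 0.1, 'joint_pos': array([-1.36439031e+00,  3.13366420e-01,  1.49832587e+00,  9.30966125e-06,
        1.33100008e+00, -2.23369466e-01]), 'qd': array([-0.00046491, -0.00291122, -0.0017783 , -0.00151403,  0.0004815 ,
       -0.00028972]), 'joint_efforts': array([ 2.36129454e-03, -4.12897182e+01, -2.60145038e+01, -1.35616860e-04,
        3.00689579e-03,  1.70493371e-05]), 'tool_pos': array([ 218.71012665, -477.03593965,  230.81970742]), 'tcp_rot': array([ 9.77000426e-01,  2.13236639e-01,  9.18454092e-06, -5.49798136e-04]), 'ft_force': array([-0.21616206, -0.54547434, -0.21719893]), 'wrist_torque': array([-0.0073844 , -0.01423893,  0.0407812 ]), 'grasp_force': 0.0, 'gripper_width': 0.9944034534548026}
[[ 0.909  0.417 -0.   ]
 [ 0.417 -0.909  0.001]
 [ 0.    -0.001 -1.   ]]
```

View pics/top0.png

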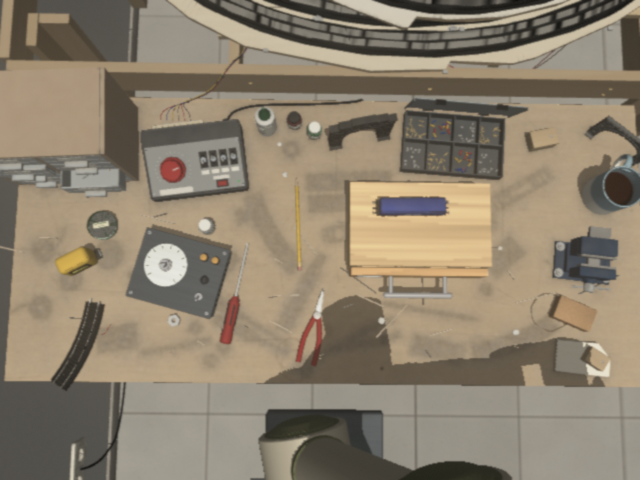

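View pics/scene0.png

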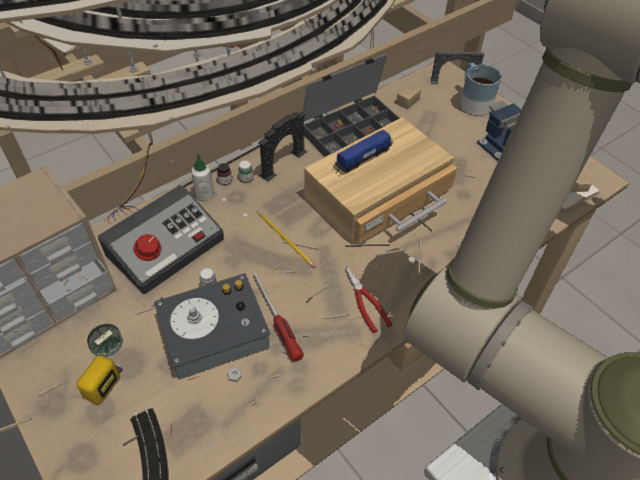

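Top view: drawer unit top spans about (349,181)–(491,268), with the handle bar at (386–452,295). The dial is near (166,265) and the jar at (206,225). I'll enlarge both regions.

```bash
python3 - <<'E'
from h import *
im=cv2.imread('pics/top0.png'); s=cv2.imread('pics/scene0.png')
a=cv2.resize(im[175:305,340:500],None,fx=2.5,fy=2.5,interpolation=2)
b=cv2.resize(im[225:305,125:235],(400,291),interpolation=2)
c=cv2.resize(s[280:380,150:270],(400,333),interpolation=2)
d=cv2.resize(s[170:250,350:470],(400,267),interpolation=2)
L=np.vstack([a,d]); Rr=np.vstack([b,c]); h=max(len(L),len(Rr))
pad=lambda x:np.vstack([x,np.zeros((h-len(x),400,3),np.uint8)])
cv2.imwrite('pics/c1.png',np.hstack([pad(L),pad(Rr)])[:600])
print(L.shape,Rr.shape)
p=load('top0.png')
for u,v,z in [(349,181,85),(491,181,85),(349,268,85),(386,295,47),(452,295,47),(166,265,60),(206,225,42)]: print(u,v,ray(p,u,v,z).round(1))
E
```

```text
(592, 400, 3) (624, 400, 3)
349 181 [708.9 -20.   85. ]
491 181 [ 712.8 -284.6   85. ]
349 268 [547.2 -20.8  85. ]
386 295 [500.2 -93.   47. ]
452 295 [ 501.7 -217.4   47. ]
166 265 [550.5 317.6  60. ]
206 225 [629.1 249.3  42. ]
```

View pics/c1.png

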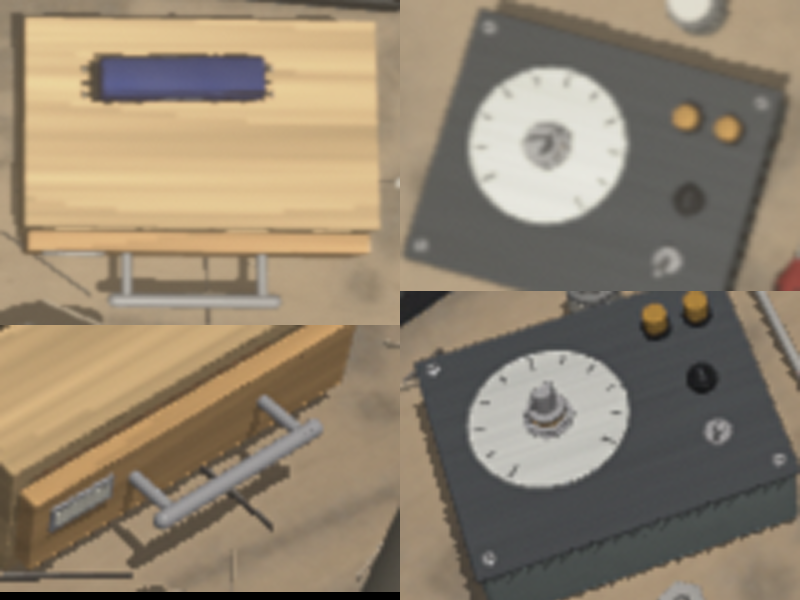

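The bar runs (384–452, 295) px, so its centre is about (501,-153,47) and the unit is square to the base axes within half a degree. Next I move above the handle, with the fingers closing along x and part-open.

```bash
python3 - <<'E'
from h import *
p=load('top0.png'); print(ray(p,418,295,47), ray(p,349.6,181.8,85),ray(p,491.2,183,85))
rel([500,-153,140],R.from_matrix([[0,1,0],[1,0,0],[0,0,-1]]))
E
```

```text
[ 500.90662674 -153.26567477   47.        ] [707.39219282 -21.10913195  85.        ] [ 708.9680316  -284.88504378   85.        ]
row [-8.0000e-04 -8.0000e-04 -1.0896e+00  1.3023e+00 -5.9090e-01  3.0370e-01]
```

```bash
python3 -m jog '[[0,0,-0.12,0.15,-0.06,0,-0.35],[0,0,-0.24,0.3,-0.12,0,-0.35],[0,0,-0.38,0.46,-0.2,0,-0.35],[0,0,-0.52,0.62,-0.28,0,-0.35],[0,0,-0.66,0.78,-0.35,0.02,-0.35],[0,0,-0.8,0.93,-0.42,0.05,-0.35],[0,0,-0.95,1,-0.48,0.08,-0.35]]'; python3 - <<'E'
from h import *
rel([500,-153,140],R.from_matrix([[0,1,0],[1,0,0],[0,0,-1]]))
E
```

```text
clock: 0.8
tool_pos: [433.0, -219.3, 207.1]
tcp_rot: [0.757, 0.654, 0.0, 0.0]
ft_force: [-0.2, -0.4, -0.4]
gripper_width: 0.327
grasp_force: 0.0
row [ 6.000e-04  1.000e-04 -1.394e-01  2.512e-01  1.888e-01  2.236e-01]
```

```bash
python3 -m jog '[[0,0,-0.07,0.12,0.09,0.1,-0.35],[0,0,-0.14,0.25,0.19,0.22,-0.35],[0,0,-0.14,0.25,0.19,0.22,-0.35],[0,0,-0.14,0.25,0.19,0.22,-0.35]]'; python3 - <<'E'
from h import *
rel([500,-153,140],R.from_matrix([[0,1,0],[1,0,0],[0,0,-1]]))
snap('wrist','w1.png')
p=load('w1.png'); print(p['world_to_cam'].round(2))
for X in [(501,-153,47),(501,-93,47),(501,-213,47),(501,-153,140)]: print(X,proj(p,X).round(0))
E
```

```text
clock: 1.2
tool_pos: [499.2, -154.7, 139.9]
tcp_rot: [0.709, 0.705, -0.0, -0.001]
ft_force: [-0.9, 0.1, 0.1]
gripper_width: 0.326
grasp_force: 0.0
row [-0.0026 -0.0014 -0.0047  0.0056  0.0025 -0.0004]
[[ 1.0000e+00 -0.0000e+00 -0.0000e+00 -5.0052e+02]
 [-0.0000e+00 -9.5000e-01  3.3000e-01 -1.5654e+02]
 [-0.0000e+00 -3.3000e-01 -9.5000e-01  2.4587e+02]
 [ 0.0000e+00  0.0000e+00  0.0000e+00  1.0000e+00]]
(501, -153, 47) [323. 245.]
(501, -93, 47) [323. 144.]
(501, -213, 47) [323. 331.]
(501, -153, 140) [323. 324.]
```

View pics/w1.png

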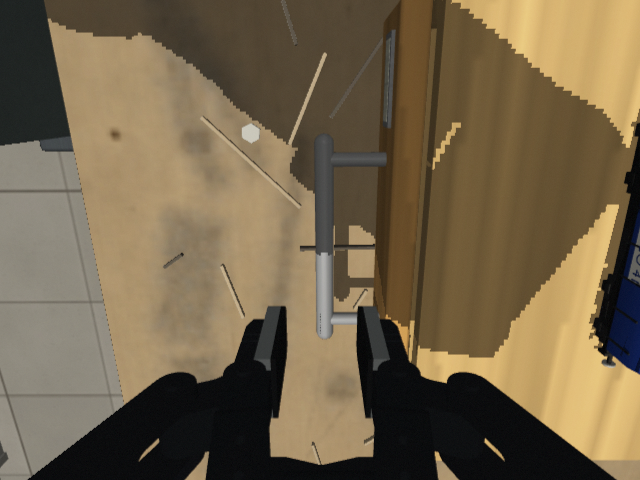

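The bar is in view from (324,135) to (324,338), matching the estimate (x≈501), and the fingers straddle it. Now descend, grip gently and check.

```bash
python3 -m jog '[[0,0,-0.004,0.003,0.005,0.12,-0.35],[0,0,-0.004,0.003,0.005,0.24,-0.35],[0,0,-0.004,0.003,0.005,0.34,-0.35],[0,0,-0.004,0.003,0.005,0.373,-0.35],[0,0,-0.004,0.003,0.005,0.373,-0.35],[0,0,-0.004,0.003,0.005,0.373,-1],[0,0,-0.004,0.003,0.005,0.373,-1],[0,0,-0.004,0.003,0.005,0.373,-1],[0,0,-0.004,0.003,0.005,0.373,-1]]' 30
```

```text
clock: 2.15
tool_pos: [501.5, -156.3, 31.0]
tcp_rot: [0.708, 0.706, 0.0, 0.002]
ft_force: [-0.7, -3.1, 6.6]
gripper_width: 0.116
grasp_force: 29.4
```

```bash
python3 -m jog '[[0,0,0,0,-0.005,0,-1],[0,0,0,0,-0.02,0,-1],[0,0,0,0,-0.045,0,-1],[0,0,0,0,-0.075,0,-1],[0,0,0,0,-0.11,0,-1],[0,0,0,0,-0.145,0,-1],[0,0,0,0,-0.18,0,-1],[0,0,0,0,-0.215,0,-1],[0,0,0,0,-0.245,0,-1],[0,0,0,0,-0.27,0,-1],[0,0,0,0,-0.29,0,-1],[0,0,0,0,-0.3,0,-1]]'; python3 -m jog '[[0,0,0,0,-0.006,0,-1],[0,0,0,0,-0.012,0,-1],[0,0,0,0,-0.018,0,-1],[0,0,0,0,-0.022,0,-1],[0,0,0,0,-0.022,0,-1]]'
```

```text
clock: 3.35
tool_pos: [411.6, -156.4, 31.0]
tcp_rot: [0.708, 0.706, 0.0, 0.003]
ft_force: [1.0, -4.4, 8.0]
gripper_width: 0.114
grasp_force: 29.7
clock: 3.85
tool_pos: [405.3, -156.5, 30.9]
tcp_rot: [0.708, 0.706, 0.0, 0.003]
ft_force: [-1.7, -4.7, 9.8]
gripper_width: 0.117
grasp_force: 29.8
```

```bash
python3 -m jog '[[0,0,0,0,-0.006,0,-1],[0,0,0,0,-0.012,0,-1],[0,0,0,0,-0.018,0,-1],[0,0,0,0,-0.018,0,-1]]'
```

```text
clock: 4.25
tool_pos: [399.8, -156.5, 31.0]
tcp_rot: [0.708, 0.706, 0.0, 0.003]
ft_force: [-1.5, -5.1, 9.4]
gripper_width: 0.115
grasp_force: 29.9
```

```bash
python3 -m jog '[[0,0,0,0,-0.006,0,-1],[0,0,0,0,-0.012,0,-1],[0,0,0,0,-0.018,0,-1],[0,0,0,0,-0.022,0,-1],[0,0,0,0,-0.022,0,-1]]'
```

```text
clock: 4.75
tool_pos: [393.3, -156.5, 31.0]
tcp_rot: [0.708, 0.706, 0.0, 0.003]
ft_force: [-0.9, -5.0, 9.5]
gripper_width: 0.113
grasp_force: 29.9
```

```bash
python3 -m jog '[[0,0,0,0,-0.006,0,-1],[0,0,0,0,-0.012,0,-1],[0,0,0,0,-0.015,0,-1],[0,0,0,0,-0.015,0,-1]]'; python3 - <<'E'
from h import *
snap('top','t2.png'); crop('t2.png',330,170,510,350,3.3,'t2c.png')
E
```

```text
clock: 5.15
tool_pos: [392.8, -156.7, 31.1]
tcp_rot: [0.709, 0.705, 0.003, 0.007]
ft_force: [30.8, 4.8, -10.4]
gripper_width: 0.115
grasp_force: 29.2
```

View pics/t2c.png

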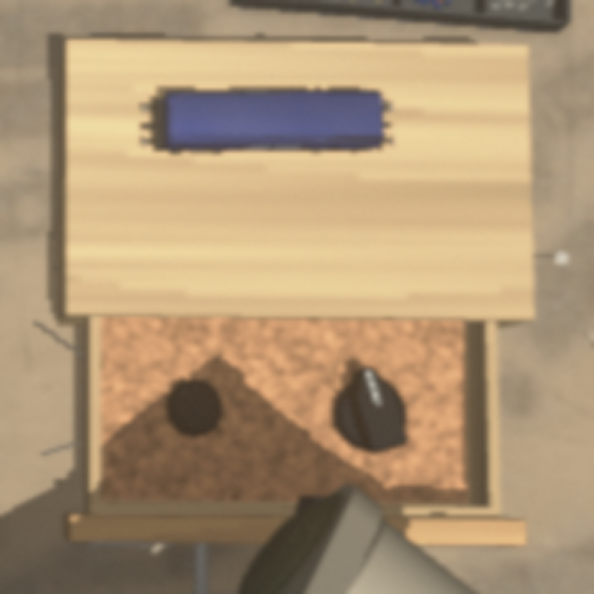

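The drawer is at its stop (30 N). The pointer knob sits on the robot's right, at about px (442,294), and is turned a little; the round knob is on the left. I'll ease off, release and rise.

```bash
python3 -m jog '[[0,0,0,0,0.01,0,-1],[0,0,0,0,0.01,0,-0.3],[0,0,0,0,0.01,0,-0.3],[0,0,0,0,0.01,0,-0.3],[0,0,0,0,0.01,-0.1,-0.3],[0,0,0,0,0.01,-0.25,-0.3],[0,0,0,0,0.01,-0.4,-0.3],[0,0,0,0,0.01,-0.55,-0.3],[0,0,0,0,0.01,-0.55,-0.3]]'; python3 - <<'E'
from h import *
p=load('t2.png'); f=lambda u,v,z:ray(p,330+u/3.3,170+v/3.3,z).round(1)
print(f(370,410,35),f(365,365,50),f(385,445,50),'front',f(300,520,71))
c=f(370,410,35)
rel([c[0],c[1],195],R.from_matrix([[1,0,0],[0,-1,0],[0,0,-1]]))
rel([c[0],c[1],195],R.from_matrix([[-1,0,0],[0,1,0],[0,0,-1]]))
E
```

```text
clock: 6.1
tool_pos: [392.1, -155.9, 199.3]
tcp_rot: [0.708, 0.706, 0.001, 0.005]
ft_force: [-0.3, -0.1, -0.6]
gripper_width: 0.348
grasp_force: 0.0
[ 503.3 -201.4   35. ] [ 528.3 -195.6   50. ] [ 483.1 -206.4   50. ] front [ 440.8 -153.8   71. ]
row [ 9.9000e-03 -1.3000e-03  1.4977e+00 -1.5060e-01  3.7070e-01  1.8000e-02]
row [ 1.3000e-03  9.9000e-03 -1.5023e+00 -1.5060e-01  3.7070e-01  1.8000e-02]
```

```bash
python3 -m jog '[[0,0,0,-0.05,0.12,0,0],[0,0,0,-0.1,0.25,0,0],[0,0,0,-0.15,0.37,0,0],[0,0,0,-0.15,0.37,0,0],[0,0,0,-0.15,0.37,0,0]]'; python3 - <<'E'
from h import *
snap('wrist','w2.png'); p=load('w2.png'); print(proj(p,(503,-201,35)))
crop('w2.png',120,30,520,330,2,'w2c.png')
rel([558,318,210])
E
```

```text
clock: 6.6
tool_pos: [501.0, -199.8, 193.1]
tcp_rot: [0.708, 0.706, -0.0, -0.001]
ft_force: [-0.3, 0.2, 0.5]
gripper_width: 0.503
grasp_force: 0.0
[323.10143312 220.3593462 ]
row [ 0.      0.      0.      1.7258  0.1867 -0.0528]
```

View pics/w2c.png

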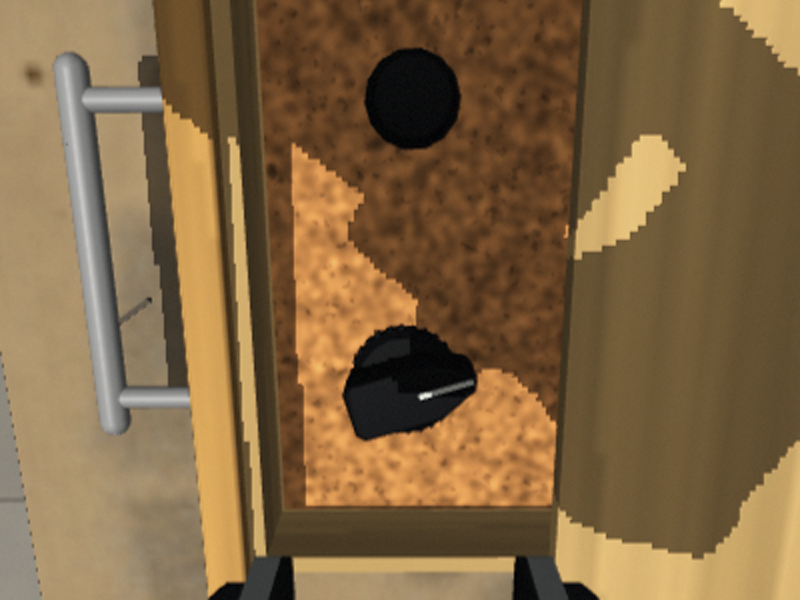

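The pointer line runs from crop (422,397) to the nose at (474,381), with the bar's rear end at about (354,416). The round knob at (412,98) is the one to ignore.

```bash
python3 - <<'E'
from h import *
p=load('w2.png'); f=lambda u,v,z:ray(p,120+u/2,30+v/2,z)[:2]
a,b,r1,r2=f(422,397,57),f(473,381.5,57),f(347,394,57),f(361,438,57)
d=b-a; yaw=np.arctan2(d[1],d[0]); print(a,b,np.degrees(yaw),r1,r2,np.linalg.norm(r1-r2))
m=(r1+r2)/2; e=b-m; print('rear mid',m,'len',np.linalg.norm(e),'yaw',np.degrees(np.arctan2(e[1],e[0])))
u=e/np.linalg.norm(e); print('axis from nose',b-26*u,'from rear',m+21*u)
for z,k in ((25,(0,)),): 
  print('skirt far edge',f(405,325,35),'right',f(430,432,35))
E
python3 -m jog '[[0,0,0,0.1,0.01,-0.02,0],[0,0,0,0.25,0.03,-0.05,0],[0,0,0,0.4,0.05,-0.05,0],[0,0,0,0.55,0.07,-0.05,0],[0,0,0,0.7,0.09,-0.05,0],[0,0,0,0.85,0.11,-0.05,0],[0,0,0,0.95,0.12,-0.05,0],[0,0,0,1,0.13,-0.05,0]]'
python3 -m jog '[[0,0,0,0.15,0.01,0,0],[0,0,0,0.3,0.02,0,0],[0,0,0,0.45,0.03,0,0],[0,0,0,0.6,0.05,0,0],[0,0,0,0.7,0.055,0,0],[0,0,0,0.72,0.055,0,0],[0,0,0,0.72,0.055,0,0]]'
python3 - <<'E'
from h import *
snap('wrist','w3.png'); p=load('w3.png'); q=proj(p,(556,318,83)); print(q)
u,v=q.astype(int); u=min(max(u,130),510);v=min(max(v,100),380)
print(u,v); crop('w3.png',u-100,v-75,u+100,v+75,4,'w3c.png')
E
```

```text
[ 508.57385727 -200.73554735] [ 526.54357637 -195.03069471] 17.61309894614575 [ 481.94337601 -199.5981101 ] [ 486.61257027 -216.214752  ] 17.260190119707996
rear mid [ 484.27797314 -207.90643105] len 44.18332041386041 yaw 16.942762234500808
axis from nose [ 501.67207116 -202.6075165 ] from rear [ 504.36649658 -201.78669037]
skirt far edge [ 502.55635096 -179.45525331] right [ 512.25525853 -221.72944621]
clock: 7.45
tool_pos: [540.2, 102.0, 209.7]
tcp_rot: [0.707, 0.707, 0.0, -0.0]
ft_force: [0.2, 0.2, -0.2]
gripper_width: 0.501
grasp_force: 0.0
clock: 8.15
tool_pos: [558.0, 315.4, 209.2]
tcp_rot: [0.708, 0.706, -0.0, 0.0]
ft_force: [-0.0, -0.9, -0.4]
gripper_width: 0.496
grasp_force: 0.0
[316.95918752 227.42131511]
316 227
```

View pics/w3c.png

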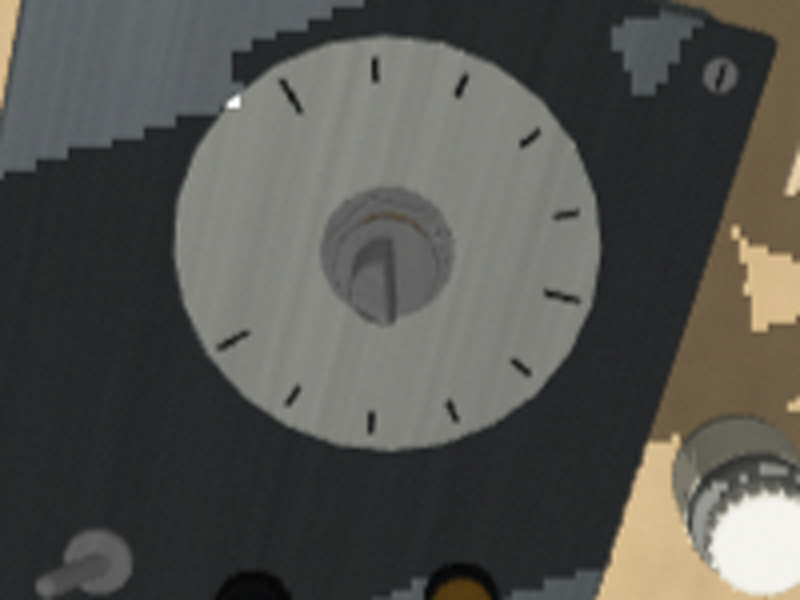

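The shaft stands near crop (380,270) with its flat facing roughly +x (image right), and the jar is at (760,530). I'll go closer and straight above for the angle.

```bash
python3 -m jog '[[0,0,0,-0.13,0,0.1,0],[0,0,0,-0.26,0,0.22,0],[0,0,0,-0.26,0,0.34,0],[0,0,0,-0.26,0,0.34,0],[0,0,0,-0.26,0,0.34,0]]'
python3 - <<'E'
from h import *
p=load('w3.png'); f=lambda u,v,z:ray(p,216+u/4,152+v/4,z)[:2]
print('shoulder',f(387,252,67.5),'tip(full disc guess)',f(375,295,83.5))
snap('wrist','w4.png'); p=load('w4.png'); q=proj(p,(556,318,83)); print(q,p['fx'])
u,v=q.astype(int); v=max(v,38); crop('w4.png',u-50,v-38,u+50,v+37,8,'w4c.png'); print(u-50,v-38)
E
```

```text
clock: 8.7
tool_pos: [558.6, 237.1, 108.7]
tcp_rot: [0.708, 0.706, 0.0, 0.0]
ft_force: [0.2, 0.1, 0.6]
gripper_width: 0.499
grasp_force: 0.0
shoulder [552.84089718 322.56421637] tip(full disc guess) [551.08991319 319.35104742]
[311.5434422  110.85392383] 409.45650869483916
261 72
```

View pics/w4c.png

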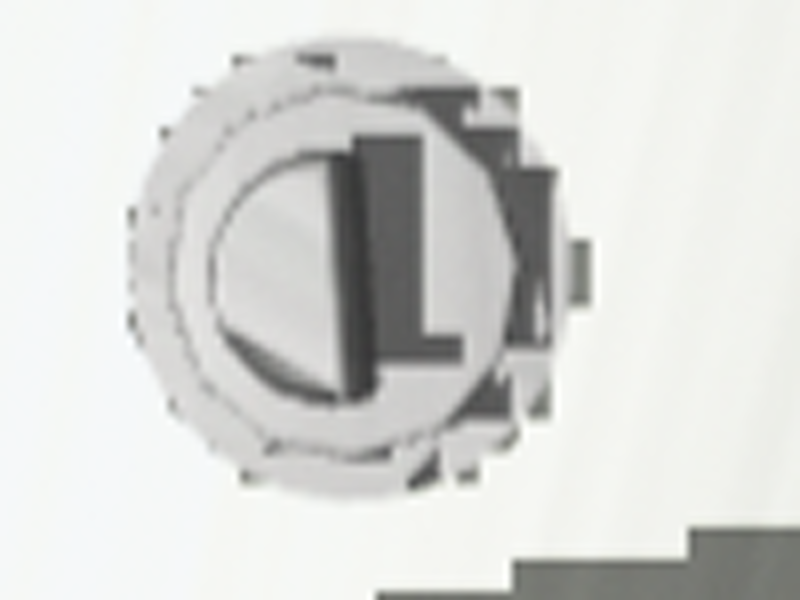

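Straight-above view: the shoulder circle spans (170–518, 92–460), so its centre is at (344,275). The flat's top edge runs (330,157)→(345,400) and it faces image right (+x) with a few degrees of yaw.

```bash
python3 - <<'E'
from h import *
p=load('w4.png'); f=lambda u,v,z:ray(p,261+u/8,72+v/8,z)[:2]
print('shoulder',f(344,275,67.5), f(518,275,67.5)-f(170,275,67.5), f(344,92,67.5)-f(344,458,67.5))
a,b=f(330,157,83.5),f(345,400,83.5); n=a-b; print('top edge',a,b,np.degrees(np.arctan2(-n[0],n[1])))
m=(a+b)/2; print('axis from flat',m-1.5*np.array([1,.07]))
a,b=f(353,150,67.5),f(379,395,67.5); n=a-b; print('bot edge',a,b,np.degrees(np.arctan2(-n[0],n[1])))
pt=load('top0.png');print('top cam',ray(pt,125+547/400*110,225+145/400*110,67.5), 'scene', ray(load('scene0.png'),150+548*.3,280+(418-291)*.3,67.5))
s=ctrl.sense(); y=np.radians(17.3)
c,sn=np.cos(y),np.sin(y); rot=R.from_matrix(np.array([[c,sn,0],[sn,-c,0],[0,0,-1]]))
rel([503,-202.3,180],rot)
q=s['joint_pos']; print(q)
E
```

```text
shoulder [552.47105475 319.47820605] [18.48863456 -0.05401661] [ 0.30939978 18.46359776]
top edge [552.52103159 325.04828992] [553.05390642 313.85181495] 2.724827033081352
axis from flat [551.287469   319.34505243]
bot edge [553.04802499 325.70714538] [554.24933474 313.35134187] 5.553205659518399
top cam [552.63838537 114.26060004  67.5       ] scene [425.44260137 163.46349591  67.5       ]
row [ 0.002  -0.0023  1.209  -1.4671 -0.1821 -0.2359]
[2.09398530e-01 6.02255898e-01 1.38947951e+00 5.50379596e-06
 1.14686188e+00 2.12225626e-01]
```

```bash
python3 -m jog '[[0,0,0.1,-0.1,-0.02,-0.15,-0.15],[0,0,0.2,-0.2,-0.04,-0.236,-0.15],[0,0,0.3,-0.35,-0.06,-0.236,-0.15],[0,0,0.4,-0.5,-0.08,-0.236,-0.15],[0,0,0.5,-0.65,-0.1,-0.236,-0.15],[0,0,0.6,-0.8,-0.11,-0.236,-0.15],[0,0,0.7,-0.95,-0.12,-0.236,-0.15],[0,0,0.8,-1,-0.13,-0.236,-0.15]]'
python3 - <<'E'
from h import *
y=np.radians(17.3);c,sn=np.cos(y),np.sin(y); rot=R.from_matrix(np.array([[c,sn,0],[sn,-c,0],[0,0,-1]]))
rel([503,-202.3,120],rot)
E
```

```text
clock: 9.55
tool_pos: [519.0, -65.5, 180.7]
tcp_rot: [0.935, 0.354, 0.002, 0.002]
ft_force: [0.2, 0.1, -0.4]
gripper_width: 0.421
grasp_force: 0.0
row [ 0.0038 -0.0024  0.4028 -0.3422  0.3055  0.2033]
```

```bash
python3 -m jog '[[0,0,0.1,-0.09,0.08,0.05,-0.15],[0,0,0.2,-0.18,0.16,0.1,-0.15],[0,0,0.3,-0.27,0.24,0.15,-0.15],[0,0,0.4,-0.34,0.305,0.2,-0.15],[0,0,0.4,-0.34,0.305,0.2,-0.15],[0,0,0.4,-0.34,0.305,0.2,-0.15]]'
python3 - <<'E'
from h import *
y=np.radians(17.3);c,sn=np.cos(y),np.sin(y); rot=R.from_matrix(np.array([[c,sn,0],[sn,-c,0],[0,0,-1]]))
rel([503,-202.3,36],rot)
snap('wrist','w5.png'); p=load('w5.png'); 
for X in [(503,-202.3,57),(503+27*c,-202.3+27*sn,57),(503-21*c,-202.3-21*sn,57)]: print(proj(p,X).round(0))
crop('w5.png',170,120,490,360,2.4,'w5c.png')
E
```

```text
clock: 10.15
tool_pos: [504.2, -198.5, 119.9]
tcp_rot: [0.988, 0.156, 0.001, 0.001]
ft_force: [0.5, 0.7, -0.5]
gripper_width: 0.429
grasp_force: 0.0
row [ 0.0017 -0.0016  0.0102 -0.0081  0.0104  0.2796]
[327. 272.]
[328. 224.]
[327. 306.]
```

View pics/w5c.png

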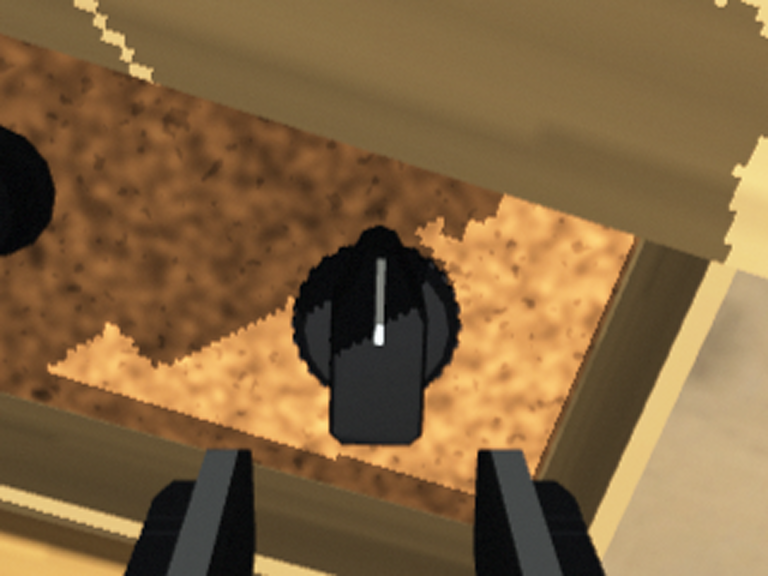

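The knob is dead ahead: nose at crop (380,240), rear edge at (377,444), bar lined up with the tool. Descend and grip.

```bash
python3 -m jog '[[0,0,0,-0.009,0.01,0.1,-0.15],[0,0,0,-0.009,0.01,0.2,-0.15],[0,0,0,-0.009,0.01,0.26,-0.15],[0,0,0,-0.009,0.01,0.28,-0.15],[0,0,0,-0.009,0.01,0.28,-0.15],[0,0,0,-0.009,0.01,0.28,-0.15]]'; python3 -m jog '[[0,0,0,0,0,0,-0.4],[0,0,0,0,0,0,-1],[0,0,0,0,0,0,-1],[0,0,0,0,0,0,-1],[0,0,0,0,0,0,-1]]' 70
```

```text
clock: 10.8
tool_pos: [502.7, -202.0, 35.7]
tcp_rot: [0.988, 0.156, 0.001, 0.001]
ft_force: [0.4, -0.1, 0.9]
gripper_width: 0.426
grasp_force: 0.0
clock: 11.3
tool_pos: [502.6, -202.2, 35.6]
tcp_rot: [0.988, 0.155, 0.001, 0.001]
ft_force: [0.0, 1.8, 6.0]
gripper_width: 0.24
grasp_force: 68.9
```

```bash
python3 -m jog '[[0,0,0,0,0,-0.04,-1],[0,0,0,0,0,-0.12,-1],[0,0,0,0,0,-0.25,-1],[0,0,0,0,0,-0.38,-1],[0,0,0,0,0,-0.45,-1],[0,0,0,0,0,-0.45,-1]]';  python3 - <<'E'
from h import *
y=np.radians(4);c,sn=np.cos(y),np.sin(y); rot=R.from_matrix(np.array([[c,sn,0],[sn,-c,0],[0,0,-1]]))
rel([552,319.4,140],rot)
E
```

```text
clock: 11.9
tool_pos: [502.9, -202.7, 173.3]
tcp_rot: [0.988, 0.155, 0.003, 0.002]
ft_force: [0.2, -0.4, -0.3]
gripper_width: 0.243
grasp_force: 68.5
row [ 0.0048 -0.0047  0.2311  0.6892 -1.6068  0.105 ]
```

```bash
python3 -m jog '[[0,0,0.02,0.03,-0.06,0,-1],[0,0,0.05,0.07,-0.18,0,-1],[0,0,0.08,0.14,-0.32,0,-1],[0,0,0.11,0.2,-0.46,0,-1],[0,0,0.14,0.26,-0.6,0,-1],[0,0,0.17,0.32,-0.74,0,-1],[0,0,0.2,0.38,-0.88,0,-1],[0,0,0.23,0.43,-1,0,-1]]'; python3 - <<'E'
from h import *
y=np.radians(4);c,sn=np.cos(y),np.sin(y); rot=R.from_matrix(np.array([[c,sn,0],[sn,-c,0],[0,0,-1]]))
rel([552,319.4,140],rot)
E
```

```text
clock: 12.7
tool_pos: [532.0, 125.4, 168.7]
tcp_rot: [0.999, 0.035, -0.001, -0.0]
ft_force: [1.0, -0.9, -0.7]
gripper_width: 0.242
grasp_force: 68.4
row [-2.000e-04  1.100e-03  4.000e-04  1.121e-01 -6.404e-01  9.570e-02]
```

```bash
python3 -m jog '[[0,0,0,0.02,-0.14,0,-1],[0,0,0,0.05,-0.28,0,-1],[0,0,0,0.08,-0.42,0.03,-1],[0,0,0,0.1,-0.54,0.06,-1],[0,0,0,0.112,-0.61,0.08,-1],[0,0,0,0.112,-0.64,0.095,-1],[0,0,0,0.112,-0.64,0.095,-1],[0,0,0,0.112,-0.64,0.095,-1]]'; python3 - <<'E'
from h import *
y=np.radians(4);c,sn=np.cos(y),np.sin(y); rot=R.from_matrix(np.array([[c,sn,0],[sn,-c,0],[0,0,-1]]))
rel([552,319.4,100],rot); s=ctrl.sense(); print(s['tool_pos'],R.from_quat(s['tcp_rot']).as_matrix().round(4))
snap('wrist','w6.png'); p=load('w6.png')
for X in [(552,319.4,83.5),(552,319.4,67.5),(552+27*c,319.4+27*sn,161)]: print(proj(p,X).round(0))
crop('w6.png',220,140,420,290,4,'w6c.png')
E
```

```text
clock: 13.5
tool_pos: [552.6, 316.0, 140.8]
tcp_rot: [0.999, 0.035, -0.0, 0.0]
ft_force: [0.1, -0.6, -0.6]
gripper_width: 0.239
grasp_force: 68.5
row [ 0.0003  0.0003  0.0004 -0.001  -0.0114  0.1359]
[552.55587922 316.021297   140.76153362] [[ 9.975e-01  7.010e-02 -3.000e-04]
 [ 7.010e-02 -9.975e-01 -4.000e-04]
 [-3.000e-04  4.000e-04 -1.000e+00]]
[315. 272.]
[316. 261.]
[312. 290.]
```

View pics/w6c.png

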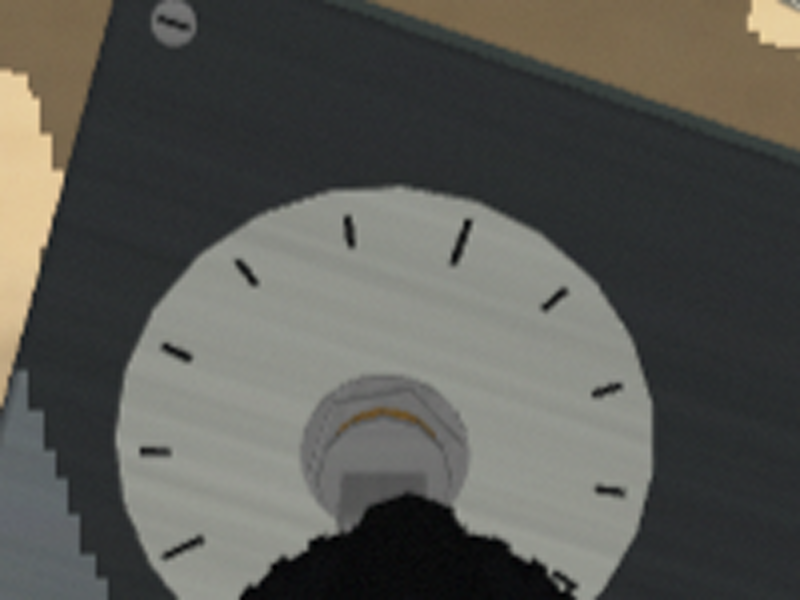

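The knob (nose at crop (408,495)) sits about 3.4 mm right of the shaft (shoulder centre u≈386), just as the numbers say. Correct this, go down to 6 mm above the tip, then descend slowly while watching the force.

```bash
python3 -m jog '[[0,0,0,-0.002,-0.011,0.06,-1],[0,0,0,-0.002,-0.011,0.12,-1],[0,0,0,-0.002,-0.011,0.136,-1],[0,0,0,-0.002,-0.011,0.136,-1]]'; python3 -m jog '[[0,0,0,0,0,0.01,-1],[0,0,0,0,0,0.02,-1],[0,0,0,0,0,0.025,-1],[0,0,0,0,0,0.03,-1],[0,0,0,0,0,0.03,-1]]'
```

```text
clock: 13.95
tool_pos: [551.8, 319.4, 99.9]
tcp_rot: [0.999, 0.035, -0.0, 0.0]
ft_force: [0.4, -0.1, -0.0]
gripper_width: 0.243
grasp_force: 68.5
clock: 14.45
tool_pos: [552.0, 320.1, 91.0]
tcp_rot: [0.999, 0.035, 0.0, 0.0]
ft_force: [2.1, -1.1, 0.1]
gripper_width: 0.24
grasp_force: 68.5
```

```bash
python3 -m jog '[[0,0,0,0,0,0.006,-1],[0,0,0,0,0,0.012,-1],[0,0,0,0,0,0.018,-1],[0,0,0,0,0,0.018,-1]]'; python3 -m jog '[[0,0,0,0,0,0.006,-1],[0,0,0,0,0,0.012,-1],[0,0,0,0,0,0.018,-1],[0,0,0,0,0,0.018,-1]]'
```

```text
clock: 14.85
tool_pos: [551.9, 320.1, 85.4]
tcp_rot: [0.999, 0.035, 0.0, 0.0]
ft_force: [3.5, -3.9, 0.1]
gripper_width: 0.237
grasp_force: 68.6
clock: 15.25
tool_pos: [552.0, 320.2, 80.1]
tcp_rot: [0.999, 0.035, 0.0, 0.0]
ft_force: [3.7, -4.4, 4.2]
gripper_width: 0.238
grasp_force: 69.1
```

```bash
python3 -m jog '[[0,0,0,0.0015,0.0015,0,-1],[0,0,0,0.0015,0.0015,0.002,-1],[0,0,0,0.0015,0.0015,0.004,-1],[0,0,0,0.0015,0.0015,0.004,-1]]' 100; python3 -m jog '[[0,0,0,0,0,0.002,-1],[0,0,0,0,0,0.004,-1],[0,0,0,0,0,0.004,-1]]'
```

```text
clock: 15.65
tool_pos: [552.1, 320.0, 78.9]
tcp_rot: [0.999, 0.035, -0.0, -0.0]
ft_force: [1.6, -1.9, 3.3]
gripper_width: 0.231
grasp_force: 100.4
clock: 15.95
tool_pos: [552.1, 320.0, 77.8]
tcp_rot: [0.999, 0.035, 0.0, -0.0]
ft_force: [-0.3, -0.1, 4.1]
gripper_width: 0.238
grasp_force: 100.5
```

Lateral forces have gone to zero and fz ≈ 4 N, so the knob is at the shoulder and the spring is just starting to give. Now press to the stop.

```bash
python3 -m jog '[[0,0,0,0,0,0.004,-1],[0,0,0,0,0,0.008,-1],[0,0,0,0,0,0.008,-1]]'; python3 -m jog '[[0,0,0,0,0,0.004,-1],[0,0,0,0,0,0.008,-1],[0,0,0,0,0,0.01,-1],[0,0,0,0,0,0.01,-1]]';
```

```text
clock: 16.25
tool_pos: [552.1, 320.0, 75.5]
tcp_rot: [0.999, 0.035, 0.0, -0.0]
ft_force: [0.3, -1.2, 6.6]
gripper_width: 0.231
grasp_force: 100.8
clock: 16.65
tool_pos: [552.3, 320.1, 74.1]
tcp_rot: [0.999, 0.036, 0.001, -0.0]
ft_force: [-3.4, -2.0, 16.2]
gripper_width: 0.233
grasp_force: 102.1
```

```bash
python3 -m jog '[[0,0,0,0.001,0.001,0,-1],[0,0,0,0.001,0.001,0.002,-1],[0,0,0,0.001,0.001,0.002,-1],[0,0,0,0.001,0.001,0.002,-1]]' 110;  python3 -m jog '[[0,0,0,0,0,0.003,-1],[0,0,0,0,0,0.003,-1],[0,0,0,0,0,0.003,-1]]'
```

```text
clock: 17.05
tool_pos: [552.5, 320.1, 74.0]
tcp_rot: [0.999, 0.036, 0.0, -0.0]
ft_force: [-6.1, -2.9, 20.1]
gripper_width: 0.235
grasp_force: 108.6
clock: 17.35
tool_pos: [552.5, 320.1, 73.9]
tcp_rot: [0.999, 0.036, 0.001, -0.0]
ft_force: [-8.2, -3.3, 25.3]
gripper_width: 0.234
grasp_force: 109.3
```

```bash
python3 -m jog '[[0,0,0,-0.002,0.001,0,-1],[0,0,0,-0.004,0.001,0,-1],[0,0,0,-0.004,0.001,0,-1],[0,0,0,-0.004,0.001,0,-1]]'
```

```text
clock: 17.75
tool_pos: [552.3, 320.0, 74.0]
tcp_rot: [0.999, 0.036, 0.002, -0.001]
ft_force: [-2.4, -1.5, 22.4]
gripper_width: 0.23
grasp_force: 108.8
```

```bash
python3 -m jog '[[0,0,0,0,0,0,-1],[0,0,0,0,0,0,-1],[0,0,0,0,0,0,-1]]'; python3 -c "
from rig import ctrl
print(ctrl.sign_off())"
```

```text
clock: 18.05
tool_pos: [552.3, 320.0, 74.0]
tcp_rot: [0.999, 0.036, 0.002, -0.001]
ft_force: [-3.6, -1.0, 22.7]
gripper_width: 0.228
grasp_force: 108.8
the job is handed in; nothing more can be done
None
```

The drawer is open to its stop and the pointer knob is on the D-shaft, held pressed at the stop with about 22 N; I handed the job in at 18 s. That it is fully home I judged from the forces and heights, without a final picture.

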